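Unlock the hinge crate: turn and pull the hasp pin, lay the lid aside

ROBOT

A 7-joint arm with a two-finger parallel gripper is mounted at the origin on the work surface. World frame = base frame: x ahead of the robot, y to its left, z up, the work surface at z = 0. Lengths are in m, angles in rad, forces in N, time in s.
With the tool pointing down it reaches from about 0.4 to 0.85 m from the base axis. Payload 10.4 kg.
Tool frame: the origin (TCP) lies on the centre line of the jaws, within the pads' length; the fingertips stand r.tip_extent ahead of it and the grasp point (between the pads) lies 3 mm ahead of it (r.tip_extent is the distance from the TCP to the fingertips, in m); z points along the fingers, y is the direction in which the jaws open and shut (so a half turn about z gives the same grasp; the last joint's range is limited). The gripper opens to 87 mm and grips with 3 to 60 N. Pads are 19 mm wide; open, the fingers measure 117 mm over their backs; the gripper's body (75 mm by 190 mm) begins 51 mm behind the grasp point.
Start: joints at [1.156, 0.332, -0.065, 1.46, 0.022, 1.35, -0.088], TCP at [0.239, -0.578, 0.245] pointing down, gripper open.
Joint ranges: [-2.6, 2.6], [-0.5, 2.12], [-1.47, 1.34], [0.16, 2.42], [-1.27, 4.41], [0.06, 2.06], [-2.6, 2.6]. Speed limits (rad/s): [2.22, 2.22, 2.79, 2.79, 3.14, 3.14, 3.14].

INTERFACE

Orientations are given as a unit quaternion [x, y, z, w].
In Python, from bench import r gives the robot as it stands. The module is installed in compiled form; this text tells all that it offers.
- The arm moves only by the shell command python3 -m jog 'ROWS' [FORCE]. ROWS is JSON, a list of rows, each a list of 5 numbers: the shift along the tool's x, y, z in cm, then the turn about the tool's z in rad, then the closure, from 0 (fully open) to 1 (shut). A call has exactly 10 rows; each row shifts and turns the pose as measured when the row begins, along the tool's axes as they then stand; what a row does not reach is not made up. A row lasts 1/10 s, in which the tool goes at most 50 mm and 8.59 degrees, less where a joint would pass 70% of its speed; a pose out of reach is approached as far as the arm can. A call with a gripper value outside its range is refused whole. The fingers move at their own pace and stop on an object; FORCE is the grip in N (left out, the last holds). Time passes only in rows, so rows that do not move let the fingers close, or fill a call up. It gives the time, the measured TCP pose, the force and the opening at its end, in the units of the state.
- r.read_state(): the state, without advancing time (a new reading comes with each control period).
- r.camera(name): name is "side" or "top" or "wrist"; returns a dict with "pixels" (420x560x3 uint8, red, green, blue), "fx", "fy", "cx", "cy" (pixels), "camera_from_world" (4x4, takes a point from world to camera coordinates). Camera axes: x right, y up, looking along -z (the intrinsics and any distortion apply to the point x, -y, -z); pixel columns grow to the right and rows downward; lengths in m; the calibration is good to about 2 mm. The wrist camera is an equidistant fisheye: a pixel r from the principal point sees the ray r / f radians off the axis. A picture is of the moment at which its call begins. There is no depth.
- r.close_job(): hands the job in, once; it reports no verdict.
The state is a dict: "time": time; "joint_positions": joint angles; "joint_vel": joint speeds; "joint_torque": joint torques, N m; "ee_pos": TCP position; "eef_rot": TCP orientation; "ft_force": force on the tool from outside, world axes, zero at the start; "torque": the same for the moment, N m; "width": finger opening in m.
Only numpy, scipy, OpenCV 4.12 (cv2) and the standard library are available. Lean on these libraries where they do the work, as an engineer would, in place of code of your own. Each camera call takes 0.05 s, during which the arm holds its last target. There are 200 camera calls.

TASK

Open the small hardware crate on the joiner's bench: turn the retaining pin with the red wing clockwise until it lets go, pull it out of the hasp staple without forcing it, and put it in the orange tray. Lift the lid with the blue handle off and set it down gently, flat and right way up, in the middle of the black rubber mat. Leave the glue bottle, brush and clamp alone.

Things in the scene. Friction and masses are not known exactly. Their poses are not given: they have to be found in the camera images.
- crate: Open plywood crate, fixed to the bench, 160 (its x) x 200 (its y) x 70 mm tall; origin in the middle of its underside, z up. Its lid lies loose on it, held by the hasp. On the +x wall is a dark steel staple housing, 58 mm wide, reaching out to x = 144 mm.
- staple_top (a point): Point on the pin's vertical axis (crate x = 112 mm, y = 0), 74 mm above the bench, level with the top of the lid's hasp tongue: a steel strap 53 mm wide, 4 mm thick with a 32 mm hole. Hidden under the tongue is the staple's keyway, a straight slot 8 mm wide, which lets the pin's lug through only when the lug lies along it.
- pin_grip (a point): Centre of the pin's red wing, an upright blade 36 mm long (its x), 10 mm thick (its y), 24 mm tall (z), on a steel disc 42 mm across, 3 mm thick, that rests on the tongue. It is 15 mm above the disc's underside, 89 mm above the bench at first. As found the lug lies across the keyway: the pin lifts about 3 mm and catches. It turns easily; grip 30 N or more, and tug with no more than 10 to 20 N.
- pin_tip (a point): Lower end of the pin's 7 mm shank, 38.5 mm below the disc; a lug 28 mm long, 5 mm wide, parallel to the wing, crosses the shank. Pin mass 60 g. Turned clockwise seen from above by an unseen angle, between 15 and 100 degrees from the start and new each time, the lug meets the keyway (within about 6 degrees) and the pin rises freely, needing no force; 42 mm of lift takes it clear.
- lid_handle (a point): Centre of the blue handle: a solid bar 14 mm thick (its x), 90 mm long (its y), 32 mm tall (z) standing on top of the lid, over its centre of mass. It is 28 mm above the lid's underside: 98 mm above the bench while the lid is on the crate, 42 mm when the lid lies on the mat on its two 10 mm cleats.
- lid_under (a point): Middle of the underside of the lid: a board 172 (x) x 212 (y) x 12 mm, about 0.45 kg, with two 10 mm deep cleats below that drop inside the crate, and the steel hasp tongue reaching out to 142 mm on its +x side. Axes as the handle's.
- mat: Middle of the underside of the black rubber mat, 250 (x) x 270 (y) x 4 mm thick, fixed to the bench; origin there; axes along its sides, z up.
- tray_in (a point): Middle of the inner floor of the orange open tray, 170 (x) x 150 (y) mm outside, 28 mm tall, walls and floor 4 mm, fixed to the bench; z up.
- glue: White glue bottle with red cap, standing, 56 mm across, 130 mm tall; origin at its underside. Bystander.
- brush: Hand brush lying on the bench, a bystander; origin at its underside near the middle.
- clamp: F-clamp with steel bar 260 mm long, blue jaws and red handle, lying on the bench, a bystander; origin on the bench in the middle of its outline.
Not all that is in view belongs to the job. Of the things shaped like the part that bears pin_grip, the bare steel one is meant.

How it is judged:
On the way, in this order (a step that is already met when the one before it is completed fails the run):
1. the pin is drawn right out of the staple (raised at least 42 mm) (z of pin_grip in the frame of crate above 0.131 m), for 0.1 s.
2. the lid is lifted clear of the crate (30 mm up) (z of lid_handle in the frame of crate above 0.128 m), for 0.1 s.
At the end, for the whole second after the job is handed in: The pin is in the orange tray (wing centre within the tray's walls, at most 65 mm above its floor); the lid lies flat and right way up on the mat (tilt under 0.08 rad, handle centre within 50 mm of the middle of the mat), and both stay so, released (x of pin_grip in the frame of tray_in between -0.083 and 0.083 m and y of pin_grip in the frame of tray_in between -0.073 and 0.073 m and z of pin_grip in the frame of tray_in between 0 and 0.065 m and horizontal distance between lid_handle and mat below 0.05 m and angle between lid_handle's own z axis and vertical below 0.08 rad and z of lid_handle in the frame of mat between 0.036 and 0.048 m); the robot touches nothing.
It fails at once if the crate, staple or pin is forced (over 45 N on the crate) (contact force between crate and anything else above 45 N).
It fails at once if the lid is dropped or slammed on the mat (over 60 N on the mat) (contact force between mat and anything else above 60 N).
It fails at once if the lid is tipped over by more than 0.6 rad (angle between lid_handle's own z axis and vertical above 0.6 rad).
It fails at once if the glue bottle, brush or clamp is pushed more than 30 mm, or the bottle knocked over (distance of any of glue, brush, clamp from where it was at the start of the episode above 0.03 m or angle between glue's own z axis and vertical above 0.5 rad).
It also fails if it takes over 72 s, if anything falls off the work surface, if the arm or the gripper's body presses on something with over 40 N, if the wrist force passes 120 N, or if a joint passes its speed limit or range.

## Working session

There is one attempt and no reset: what is moved stays moved. The work goes in short steps, Python scripts to look and compute and a shell command to move; the robot and the scene stay as the last step left them, time stands still between calls to the robot, and variables do not carry over. Pictures are saved under pics/ and viewed, about 8 in all and at most 12, crops included, and the job is handed in when it is done.

```bash
mkdir -p pics; cat > h.py <<'E'
import numpy as np, cv2
from bench import r
from scipy.spatial.transform import Rotation as R
def shot(n,f):
    c=r.camera(n); cv2.imwrite('pics/'+f,c['pixels'][:,:,::-1]); np.save('pics/'+f+'.npy',c,allow_pickle=True); return c
def load(f): return np.load('pics/'+f+'.npy',allow_pickle=True).item()
def ray(c,u,v,fish=False):
    T=np.array(c['camera_from_world']); x=(u-c['cx'])/c['fx']; y=(v-c['cy'])/c['fy']
    if fish:
        t=np.hypot(x,y); s=np.sin(t)/t if t>1e-9 else 1; d=np.array([x*s,-y*s,-np.cos(t)])
    else: d=np.array([x,-y,-1.])
    Q=T[:3,:3]; return -Q.T@T[:3,3], Q.T@d
def onz(c,u,v,z,fish=False):
    o,d=ray(c,u,v,fish); return o+d*(z-o[2])/d[2]
def proj(c,p,fish=False):
    T=np.array(c['camera_from_world']); q=T[:3,:3]@np.array(p)+T[:3,3]; x,y,z=q[0],-q[1],-q[2]
    if fish:
        rr=np.hypot(x,y); t=np.arctan2(rr,z); k=t/rr if rr>1e-9 else 0; x,y=x*k,y*k
    else: x,y=x/z,y/z
    return c['cx']+c['fx']*x, c['cy']+c['fy']*y
def totool(dw):
    return R.from_quat(r.read_state()['eef_rot']).inv().apply(dw)*100
E
python3 - <<'E'
from h import *
a=shot('top','top0.png'); b=shot('side','side0.png'); 
print(a['fx'],a['cx'],a['cy'],[k for k in a]); 
for c in(a,b): print(ray(c,c['cx'],c['cy']))
s=r.read_state(); print(s['time'],s['ee_pos'],s['eef_rot'],s['ft_force'],s['width'],r.tip_extent)
E
```

```text
446.7247167087192 286.87261996362963 212.38395697435178 ['pixels', 'fx', 'fy', 'cx', 'cy', 'camera_from_world']
(array([0.48606449, 0.0387749 , 1.13322731]), array([ 0.12520134,  0.00506314, -0.99211844]))
(array([0.55284688, 0.63528693, 0.64373135]), array([ 0.08289757, -0.72656537, -0.68207826]))
0.1 [ 0.2385344  -0.57736458  0.24384545] [ 9.80871128e-01  1.94657250e-01 -1.57917059e-04 -6.00756598e-04] [-0.57785427 -0.5076936   0.76858972] 0.08678697159638785 0.022
```

View pics/top0.png

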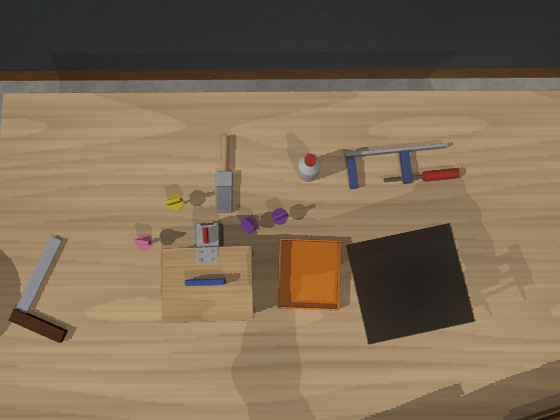

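View pics/side0.png

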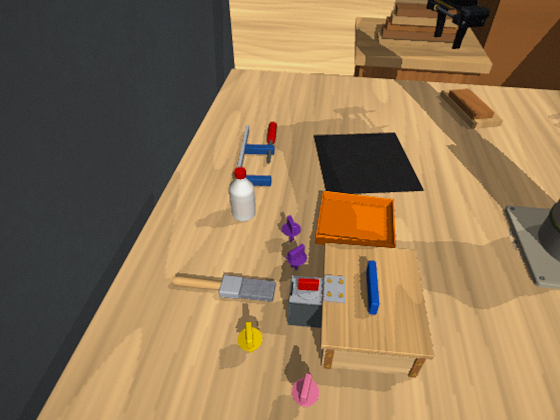

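Top view shows the wing-shaped candidates: yellow (175,202), pink (143,242) and purple (249,225) and (280,216), all loose on the bench. The fifth has a red wing on bare steel and sits on the hasp at (206,236), which fits the description. The crate is at about (207,284), with its blue handle at (205,282). The tray is at (310,273), the mat at (411,283), the glue at (309,167), the brush at (224,175) and the clamp at (405,165). The side view agrees.

```bash
python3 - <<'E'
from h import *
a=load('top0.png'); b=load('side0.png')
def blobs(c,lo,hi,roi,z,name):
    im=cv2.cvtColor(c['pixels'],cv2.COLOR_RGB2HSV); m=cv2.inRange(im,lo,hi); k=np.zeros_like(m); x0,y0,x1,y1=roi; k[y0:y1,x0:x1]=m[y0:y1,x0:x1]
    cs,_=cv2.findContours(k,0,2); q=max(cs,key=cv2.contourArea); (u,v),wh,an=cv2.minAreaRect(q)
    P=np.array([onz(c,*p,z) for p in cv2.boxPoints(((u,v),wh,an))]); e1,e2=P[1]-P[0],P[2]-P[1]
    L=e1 if np.linalg.norm(e1)>np.linalg.norm(e2) else e2
    print(name,(round(u),round(v)),P.mean(0).round(4),'sides',np.linalg.norm(e1).round(3),np.linalg.norm(e2).round(3),'long axis yaw',np.degrees(np.arctan2(L[1],L[0])).round(1),'dist',np.hypot(*P.mean(0)[:2]).round(3))
blobs(a,(0,120,80),(8,255,255),(190,220,225,250),.101,'wing top')
blobs(a,(100,120,50),(125,255,255),(170,260,240,300),.114,'handle top')
blobs(a,(5,150,80),(20,255,255),(270,230,350,320),.028,'tray')
blobs(a,(0,0,0),(180,255,50),(340,215,480,350),.004,'mat')
blobs(b,(0,120,80),(8,255,255),(290,270,325,295),.095,'wing side')
blobs(b,(100,120,50),(125,255,255),(350,250,390,320),.105,'handle side')
for p in [(309,167)]: print('glue',onz(a,*p,.06))
c1=cv2.resize(a['pixels'][205:265,165:245],None,fx=5,fy=5,interpolation=2); c2=cv2.resize(b['pixels'][260:335,275:355],None,fx=4,fy=4,interpolation=2)
cv2.imwrite('pics/crop0.png',np.hstack([c1,c2])[:,:,::-1])
E
```

```text
wing top (205, 235) [0.5645 0.2339 0.101 ] sides 0.009 0.032 long axis yaw -179.0 dist 0.611
handle top (204, 282) [0.4576 0.2306 0.114 ] sides 0.084 0.012 long axis yaw -88.3 dist 0.512
tray (309, 274) [ 0.4744 -0.0092  0.028 ] sides 0.17 0.153 long axis yaw -2.2 dist 0.475
mat (410, 282) [ 0.4526 -0.2613  0.004 ] sides 0.274 0.247 long axis yaw -78.0 dist 0.523
wing side (308, 284) [0.5647 0.2397 0.095 ] sides 0.024 0.035 long axis yaw -177.2 dist 0.613
handle side (372, 287) [0.4575 0.2356 0.105 ] sides 0.019 0.105 long axis yaw 90.1 dist 0.515
glue [ 0.73341238 -0.01047648  0.06      ]
```

View pics/crop0.png

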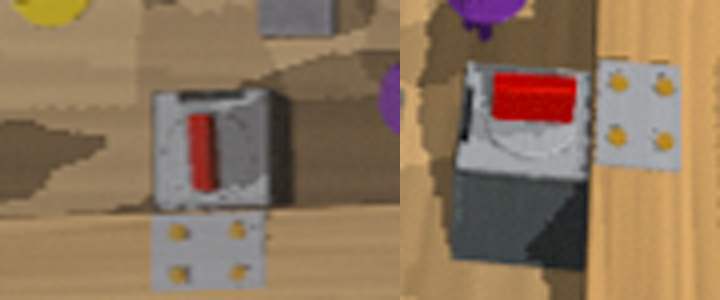

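The crop confirms it: a red wing on a bare grey disc, on the strap with four rivets. The other wings are coloured all over and lie loose. The wing is near (0.565, 0.237), along world x. I'm moving above it now.

```bash
python3 -m jog '[[3.4,-3.5,0,0,0],[3.4,-3.5,0,0,0],[3.4,-3.5,0,0,0],[3.4,-3.5,0,0,0],[3.4,-3.5,0,0,0],[3.4,-3.5,0,0,0],[3.4,-3.5,0,0,0],[3.4,-3.5,0,0,0],[3.4,-3.5,0,0,0],[3.4,-3.5,0,0,0]]' 30
python3 - <<'E'
from h import *
s=r.read_state(); print(s['joint_positions'],totool(np.array([.565,.237,.2])-s['ee_pos']), R.from_quat(s['eef_rot']).as_matrix()[:,0])
E
```

```text
time: 1.1
ee_pos: [0.4189, -0.1164, 0.2393]
eef_rot: [0.982, 0.189, -0.003, -0.002]
ft_force: [1.0, -0.9, -0.3]
width: 0.0873
[ 0.69984459 -0.06133337 -0.50658807  1.90886117 -0.0315664   1.29332481
 -0.98809439] [ 26.69519028 -27.39130913   3.90608   ] [ 0.92872369  0.37073344 -0.00538773]
```

```bash
python3 -m jog '[[2.7,-2.7,0,-0.14,0],[3.0,-2.3,0,-0.14,0],[3.3,-1.9,0,-0.14,0],[3.5,-1.4,0,-0.14,0],[3.7,-0.9,0,-0.14,0],[3.8,-0.4,0,-0.14,0],[3.8,0.2,0,-0.14,0],[3.8,0.7,0,-0.14,0],[3.6,1.2,0,-0.14,0],[3.4,1.7,0,-0.14,0]]' 30
python3 - <<'E'
from h import *
s=r.read_state(); x=R.from_quat(s['eef_rot']).as_matrix()[:,0]; print(s['joint_positions'],totool(np.array([.565,.237,.17])-s['ee_pos']), np.degrees(np.arctan2(x[1],x[0])))
E
```

```text
time: 2.1
ee_pos: [0.5599, 0.254, 0.2373]
eef_rot: [0.609, 0.793, -0.002, -0.003]
ft_force: [1.7, -0.0, 1.0]
width: 0.0867
[ 0.14675227  0.44865291 -0.86564894  1.45853105  0.33754294  1.39691896
 -0.46875047] [-1.78497081  0.09705372  6.73032358] 104.95539609578663
```

```bash
python3 -m jog '[[-1.7,0.1,1,-0.14,0],[0,0,1,-0.14,0],[0,0,1,-0.14,0],[0,0,1,-0.14,0],[0,0,1,-0.14,0],[0,0,1,-0.14,0],[0,0,0,-0.14,0],[0,0,0,-0.14,0],[0,0,0,-0.14,0],[0,0,0,-0.1,0]]' 30
python3 - <<'E'
from h import *
s=r.read_state(); x=R.from_quat(s['eef_rot']).as_matrix()[:,0]; print(s['joint_positions'],s['ee_pos'], np.degrees(np.arctan2(x[1],x[0])))
c=shot('wrist','w1.png'); print(ray(c,c['cx'],c['cy']),c['fx'])
im=cv2.cvtColor(c['pixels'],cv2.COLOR_RGB2HSV); m=cv2.inRange(im,(0,130,70),(7,255,255))|cv2.inRange(im,(174,130,70),(180,255,255))
cs,_=cv2.findContours(m,0,2)
for q in sorted(cs,key=cv2.contourArea)[-4:]:
    (u,v),wh,an=cv2.minAreaRect(q); P=np.array([onz(c,*p,.101,True) for p in cv2.boxPoints(((u,v),wh,an))]); print((u,v),wh,an,P.round(4).tolist(),P.mean(0))
E
```

```text
time: 3.1
ee_pos: [0.5617, 0.2451, 0.1694]
eef_rot: [-0.057, 0.998, 0.001, -0.008]
ft_force: [-0.5, 0.6, 0.4]
width: 0.0871
[ 0.30705161  0.61497033 -1.10244155  1.5352305   0.54327636  1.34704683
  0.83548635] [0.56171624 0.24505424 0.16937357] -173.4746328367998
(array([0.48374569, 0.23548192, 0.31019265]), array([ 0.27590792,  0.034653  , -0.96055921])) 325.19226210127806
(264.3567199707031, 227.01275634765625) (13.99107837677002, 54.393890380859375) 2.0454084873199463 [[0.5812, 0.2316, 0.101], [0.5415, 0.2292, 0.101], [0.5408, 0.2385, 0.101], [0.5804, 0.2415, 0.101]] [0.56097833 0.23522043 0.101     ]
```

View pics/w1.png

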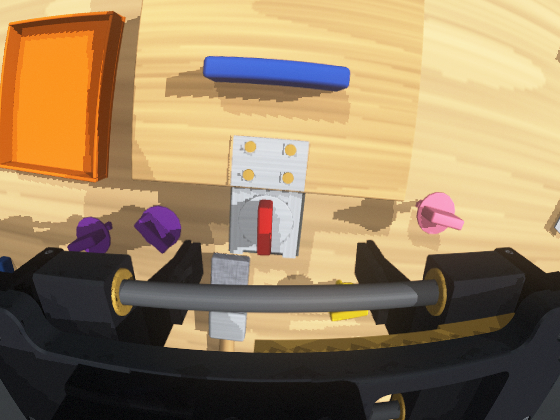

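The wrist view shows the red wing at (264,227) on the grey strap with rivets, 40 x 9 mm, which agrees with the other views to 2 mm. I'm lowering to TCP z 0.103, which keeps the tips 4 mm above the disc.

```bash
python3 -m jog '[[-0.3,-0.8,1,0.07,0],[0,0,1,0,0],[0,0,1,0,0],[0,0,1,0,0],[0,0,1,0,0],[0,0,0.8,0,0],[0,0,0.4,0,0],[0,0,0.2,0,0],[0,0,0,0,0],[0,0,0,0,0]]' 30
python3 - <<'E'
from h import *
s=r.read_state(); x=R.from_quat(s['eef_rot']).as_matrix(); print(s['ee_pos'], np.degrees(np.arctan2(x[1,0],x[0,0])),x[:,2],totool(np.array([.564,.2365,.103])-s['ee_pos']))
E
```

```text
time: 4.15
ee_pos: [0.5632, 0.2384, 0.0995]
eef_rot: [-0.023, 1.0, 0.001, -0.01]
ft_force: [0.6, 0.0, 0.7]
width: 0.0871
[0.56316974 0.23841955 0.099513  ] -177.33890876915413 [-0.01938654  0.00204894 -0.99980996] [-0.06729083 -0.19457064 -0.35063703]
```

```bash
python3 -m jog '[[-0.1,-0.2,-0.3,0,0],[0,0,0,0,0.4],[0,0,0,0,0.8],[0,0,0,0,1],[0,0,0,0,1],[0,0,0,0,1],[0,0,0,0,1],[0,0,0,0,1],[0,0,0,0,1],[0,0,0,0,1]]' 40
python3 -m jog '[[0,0,0,0,1],[0,0,0,0,1],[0,0,0,0.1,1],[0,0,0,0.08,1],[0,0,0,0.08,1],[0,0,0,0,1],[0,0,0,0,1],[0,0,0,0,1],[0,0,0,0,1],[0,0,0,0,1]]' 40
python3 - <<'E'
from h import *
s=r.read_state(); x=R.from_quat(s['eef_rot']).as_matrix(); print(s['ee_pos'], np.degrees(np.arctan2(x[1,0],x[0,0])),x[:,2],s['torque'])
E
```

```text
time: 5.15
ee_pos: [0.5651, 0.2365, 0.104]
eef_rot: [-0.023, 1.0, 0.001, -0.009]
ft_force: [0.4, -0.6, -0.5]
width: 0.0228
time: 6.15
ee_pos: [0.5645, 0.2366, 0.104]
eef_rot: [0.108, 0.994, 0.0, -0.009]
ft_force: [-0.2, 0.1, 0.6]
width: 0.0096
[0.56452922 0.23660794 0.10398461] 167.60288908454356 [-0.01871614  0.00255739 -0.99982157] [ 0.06961206 -0.07101445  0.03114537]
```

Gripped (width 9.6 mm) and turned about 15° clockwise. Next I'll probe gently upward to find the stiffness.

```bash
python3 -m jog '[[0,0,-0.1,0,1],[0,0,-0.1,0,1],[0,0,-0.1,0,1],[0,0,-0.1,0,1],[0,0,-0.1,0,1],[0,0,0,0,1],[0,0,0,0,1],[0,0,0,0,1],[0,0,0,0,1],[0,0,-0.1,0,1]]' 40
```

```text
time: 7.15
ee_pos: [0.5641, 0.2361, 0.1074]
eef_rot: [0.107, 0.994, 0.0, -0.011]
ft_force: [4.6, 4.1, -18.7]
width: 0.0099
```

It catches at +3.4 mm with 19 N, as described. Now I'll alternate turns of about 5° with light lifts.

```bash
python3 -m jog '[[0,0,0.1,0.09,1],[0,0,0,0,1],[0,0,-0.1,0,1],[0,0,-0.1,0,1],[0,0,0,0,1],[0,0,0.1,0.09,1],[0,0,0,0,1],[0,0,-0.1,0,1],[0,0,-0.1,0,1],[0,0,0,0,1]]' 40
```

```text
time: 8.15
ee_pos: [0.5638, 0.2359, 0.1074]
eef_rot: [0.19, 0.982, -0.0, -0.011]
ft_force: [2.7, 3.2, -8.2]
width: 0.0095
```

```bash
python3 - <<'E'
from h import *
s=r.read_state(); x=R.from_quat(s['eef_rot']).as_matrix(); print(s['ee_pos'], np.degrees(np.arctan2(x[1,0],x[0,0])),x[:,2],s['ft_force'],s['torque'])
E
```

```text
[0.56378093 0.23594919 0.10738586] 158.07117984263675 [-0.02240638  0.0037564  -0.99974189] [ 2.72780857  3.23169603 -8.19371645] [ 0.63435115 -1.01423018 -0.04329457]
```

```bash
python3 -m jog '[[0,0,0.1,0.1,1],[0,0,0,0,1],[0,0,-0.1,0,1],[0,0,-0.1,0,1],[0,0,0,0,1],[0,0,0.1,0.1,1],[0,0,0,0,1],[0,0,-0.1,0,1],[0,0,-0.1,0,1],[0,0,0,0,1]]' 40
```

```text
time: 9.15
ee_pos: [0.5649, 0.2363, 0.1125]
eef_rot: [0.28, 0.96, -0.001, -0.01]
ft_force: [0.5, -0.7, -0.3]
width: 0.0098
```

It rises freely at about 35° turned. I'm drawing it up gently.

```bash
python3 -m jog '[[0,0,-0.2,0,1],[0,0,-0.2,0,1],[0,0,-0.2,0,1],[0,0,-0.2,0,1],[0,0,-0.2,0,1],[0,0,-0.2,0,1],[0,0,-0.2,0,1],[0,0,-0.2,0,1],[0,0,-0.2,0,1],[0,0,-0.2,0,1]]' 40
```

```text
time: 10.15
ee_pos: [0.5654, 0.2362, 0.1345]
eef_rot: [0.279, 0.96, -0.001, -0.01]
ft_force: [0.3, 0.1, -0.1]
width: 0.0097
```

```bash
python3 -m jog '[[0,0,-1,0,1],[0,0,-1,0,1],[0,0,-1.5,0,1],[0,0,-1.5,0,1],[0,0,-1.5,0,1],[0,0,-1.5,0,1],[0,0,-1,0,1],[0,0,-1,0,1],[0,0,0,0,1],[0,0,0,0,1]]' 40
python3 -m jog '[[-0.3,-1.2,0,0,1],[-0.6,-2.6,0,0,1],[-0.7,-3.2,0,0,1],[-0.7,-3.2,0,0,1],[-0.7,-3.2,0,0,1],[-0.7,-3.2,0,0,1],[-0.7,-3.2,0,0,1],[-0.6,-2.8,0,0,1],[-0.4,-1.8,0,0,1],[-0.2,-0.9,0,0,1]]' 40
python3 - <<'E'
from h import *
s=r.read_state(); x=R.from_quat(s['eef_rot']).as_matrix(); print(s['ee_pos'], np.degrees(np.arctan2(x[1,0],x[0,0])),x[:,2],totool(np.array([.474,-.009,.08])-s['ee_pos']),s['joint_positions'])
shot('side','s2.png')
E
```

```text
time: 11.15
ee_pos: [0.5679, 0.2364, 0.246]
eef_rot: [0.278, 0.96, 0.0, -0.009]
ft_force: [-0.3, 0.5, -1.8]
width: 0.0099
time: 12.15
ee_pos: [0.4726, -0.016, 0.238]
eef_rot: [0.278, 0.961, -0.001, -0.015]
ft_force: [-0.2, -0.4, -1.4]
width: 0.0099
[ 0.47258249 -0.01595027  0.23798853] 147.76322871107217 [-0.0293517   0.00690855 -0.99954527] [-0.19974502  0.81851427 15.7923096 ] [ 0.93424279  0.11201879 -1.03438121  1.7916954   0.08921606  1.32207612
  0.8862955 ]
```

View pics/s2.png

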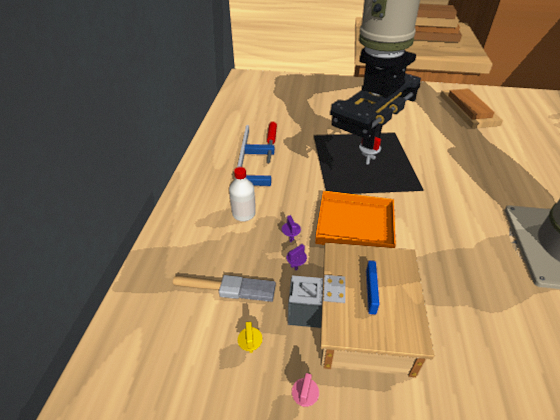

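The pin is held, hanging at (370,148), with the staple empty and its diagonal keyway showing at (306,290). I'm lowering it into the tray.

```bash
python3 -m jog '[[0,0.8,1.5,0,1],[0,0,2,0,1],[0,0,2,0,1],[0,0,2,0,1],[0,0,2,0,1],[0,0,2,0,1],[0,0,1.5,0,1],[0,0,1,0,1],[0,0,0.5,0,1],[0,0,0,0,1]]' 40
python3 - <<'E'
from h import *
s=r.read_state(); print(totool(np.array([.474,-.009,.08])-s['ee_pos']))
E
```

```text
time: 13.2
ee_pos: [0.4744, 0.0002, 0.0864]
eef_rot: [0.274, 0.962, 0.001, -0.015]
ft_force: [0.3, -0.5, -0.6]
width: 0.0098
[-0.47071311 -0.80467993  0.63478974]
```

```bash
python3 -m jog '[[-0.4,-0.7,0.3,0,1],[0,0,0.3,0,1],[0,0,0.1,0,1],[0,0,0,0,1],[0,0,0,0,0.5],[0,0,0,0,0.5],[0,0,0,0,0.3],[0,0,0,0,0],[0,0,0,0,0],[0,0,0,0,0]]' 40
python3 -m jog '[[0,0,0,0,0],[0,0,-1,0,0],[0,0,-2,0,0],[0,0,-3,0,0],[0,0,-3,0,0],[0,0,-3,0,0],[0,0,-2,0,0],[0,0,-1,0,0],[0,0,0,0,0],[0,0,0,0,0]]' 40
python3 - <<'E'
from h import *
s=r.read_state(); x=R.from_quat(s['eef_rot']).as_matrix(); print(s['ee_pos'], np.degrees(np.arctan2(x[1,0],x[0,0])),x[:,2],totool(np.array([.4576,.2335,.2])-s['ee_pos']),s['joint_positions'])
b=shot('side','s3.png'); cv2.imwrite('pics/s3c.png',cv2.resize(b['pixels'][180:340,280:440,::-1],None,fx=3,fy=3))
E
```

```text
time: 14.2
ee_pos: [0.476, -0.0089, 0.0814]
eef_rot: [0.274, 0.962, 0.001, -0.013]
ft_force: [0.8, 0.1, 0.3]
width: 0.0499
time: 15.2
ee_pos: [0.479, -0.0088, 0.2403]
eef_rot: [0.273, 0.962, 0.001, -0.013]
ft_force: [-0.3, 0.2, 0.2]
width: 0.0871
[ 0.47897189 -0.00879372  0.24032127] 148.3419566794871 [-0.02436416  0.01000623 -0.99965307] [14.42620728 19.5208838   4.32524407] [ 0.92961239  0.12938861 -1.05268239  1.77739261  0.10257424  1.32421504
  0.87130043]
```

View pics/s3c.png

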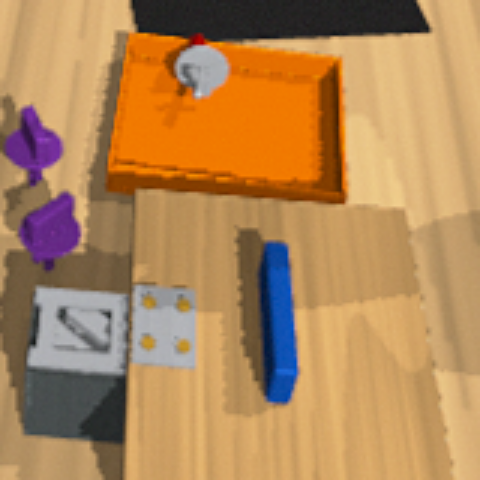

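The pin lies in the tray on its side, with the disc at about (347,203) and the wing near the far wall. I'll measure that from above once the arm is over the lid.

```bash
python3 -m jog '[[1.4,2.0,0.3,0.1,0],[1.6,1.8,0.4,0.1,0],[1.8,1.6,0.5,0.1,0],[2.0,1.4,0.5,0.1,0],[2.1,1.2,0.5,0.1,0],[2.2,1.0,0.5,0.1,0],[2.3,0.8,0.4,0.1,0],[2.4,0.6,0.4,0.1,0],[2.4,0.3,0.4,0.1,0],[2.4,0.1,0.3,0.1,0]]' 40
python3 - <<'E'
from h import *
s=r.read_state(); x=R.from_quat(s['eef_rot']).as_matrix(); print(s['ee_pos'], np.degrees(np.arctan2(x[1,0],x[0,0])),x[:,2],totool(np.array([.4576,.2335,.15])-s['ee_pos']))
c=shot('wrist','w4.png')
im=cv2.cvtColor(c['pixels'],cv2.COLOR_RGB2HSV); m=cv2.inRange(im,(100,130,50),(125,255,255))
cs,_=cv2.findContours(m,0,2)
for q in sorted(cs,key=cv2.contourArea)[-2:]:
    (u,v),wh,an=cv2.minAreaRect(q); P=np.array([onz(c,*p,.112,True) for p in cv2.boxPoints(((u,v),wh,an))]); print((u,v),wh,an,P.round(4).tolist(),P.mean(0))
a=shot('top','t4.png'); cv2.imwrite('pics/t4c.png',np.hstack([cv2.resize(a['pixels'][225:325,265:355,::-1],None,fx=4,fy=4),cv2.resize(c['pixels'][:,:,::-1],(400,400))]))
im=cv2.cvtColor(a['pixels'],cv2.COLOR_RGB2HSV)[225:325,265:355]; m=cv2.inRange(im,(0,130,60),(5,255,255))|cv2.inRange(im,(174,130,60),(180,255,255))
v,u=np.nonzero(m); print('red',len(u),u.mean()+265,v.mean()+225,'pos',onz(a,u.mean()+265,v.mean()+225,.03),v.min()+225,v.max()+225,u.min()+265,u.max()+265)
E
```

```text
time: 16.25
ee_pos: [0.4554, 0.2372, 0.1879]
eef_rot: [0.716, 0.697, -0.012, -0.018]
ft_force: [0.4, -0.6, 1.2]
width: 0.0868
[0.45535131 0.23715623 0.18791745] 88.46199490672095 [-0.04275695  0.00955885 -0.99903977] [-0.3913531   0.39728598  3.77499399]
(284.5052795410156, 224.60284423828125) (119.71735382080078, 18.285005569458008) 87.0492172241211 [[0.4493, 0.2803, 0.112], [0.4616, 0.2808, 0.112], [0.4651, 0.1894, 0.112], [0.4512, 0.1886, 0.112]] [0.45682433 0.23477858 0.112     ]
red 75 333.81333333333333 264.50666666666666 pos [ 0.4959285  -0.07014285  0.03      ] 260 270 330 338
```

View pics/t4c.png

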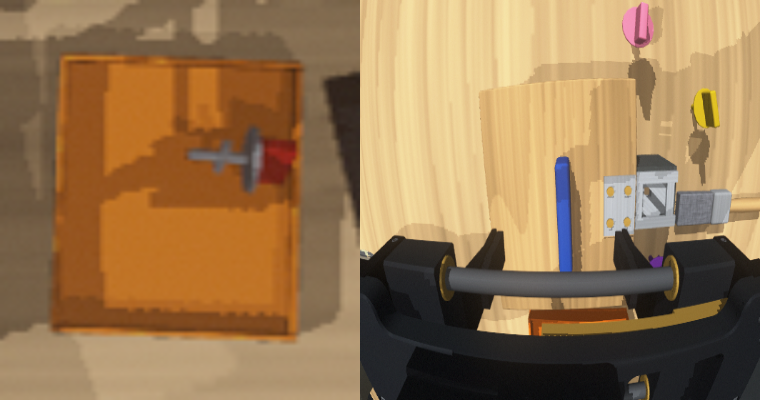

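Red wing in the tray is 61 mm to -y of the tray centre and lying against the wall, so inside the 73 mm limit. The blue handle is at (0.457, 0.2345), yaw 91.6°, 91 x 13 mm, which agrees. I'm lowering over it.

```bash
python3 -m jog '[[-0.3,0.5,0.5,-0.05,0],[0,0,1,0,0],[0,0,1,0,0],[0,0,1,0,0],[0,0,1,0,0],[0,0,1,0,0],[0,0,0.8,0,0],[0,0,0.4,0,0],[0,0,0,0,0],[0,0,0,0,0]]' 40
python3 - <<'E'
from h import *
s=r.read_state(); x=R.from_quat(s['eef_rot']).as_matrix(); print(s['ee_pos'], np.degrees(np.arctan2(x[1,0],x[0,0])),x[:,2],totool(np.array([.457,.2345,.108])-s['ee_pos']))
E
```

```text
time: 17.35
ee_pos: [0.4537, 0.2347, 0.1118]
eef_rot: [0.695, 0.718, -0.014, -0.021]
ft_force: [-0.3, 0.6, 0.5]
width: 0.0869
[0.45368184 0.23474134 0.11180541] 91.83401871670345 [-0.04970606  0.00900093 -0.99872333] [-0.0387728   0.3492466   0.36334509]
```

```bash
python3 -m jog '[[0,0.4,0.3,0,0],[0,0,0,0,0.4],[0,0,0,0,0.7],[0,0,0,0,0.8],[0,0,0,0,0.9],[0,0,0,0,1],[0,0,0,0,1],[0,0,0,0,1],[0,0,0,0,1],[0,0,0,0,1]]' 30
python3 -m jog '[[0,0,0,0,1],[0,0,0,0,1],[0,0,0,0,1],[0,0,0,0,1],[0,0,0,0,1],[0,0,0,0,1],[0,0,0,0,1],[0,0,0,0,1],[0,0,0,0,1],[0,0,0,0,1]]' 50
python3 - <<'E'
from h import *
s=r.read_state(); x=R.from_quat(s['eef_rot']).as_matrix(); print(s['ee_pos'], np.degrees(np.arctan2(x[1,0],x[0,0])),x[:,2])
E
```

```text
time: 18.35
ee_pos: [0.4588, 0.2353, 0.1097]
eef_rot: [0.696, 0.718, -0.013, -0.02]
ft_force: [-0.4, -0.0, -0.2]
width: 0.023
time: 19.35
ee_pos: [0.4587, 0.2354, 0.1105]
eef_rot: [0.695, 0.718, -0.013, -0.02]
ft_force: [-1.7, -1.2, 2.4]
width: 0.0137
[0.45873463 0.23538999 0.11047679] 91.84711467933606 [-0.04665306  0.00878208 -0.99887255]
```

```bash
python3 -m jog '[[0,0,-0.2,0,1],[0,0,-0.3,0,1],[0,0,-0.3,0,1],[0,-0.02,-0.4,0,1],[0,-0.02,-0.4,0,1],[0,-0.02,-0.5,0,1],[0,-0.02,-0.5,0,1],[0,-0.02,-0.5,0,1],[0,-0.02,-0.5,0,1],[0,-0.02,-0.5,0,1]]' 50
python3 - <<'E'
from h import *
s=r.read_state(); x=R.from_quat(s['eef_rot']).as_matrix(); print(s['ee_pos'], np.degrees(np.arctan2(x[1,0],x[0,0])),x[:,2],s['torque'])
E
```

```text
time: 20.35
ee_pos: [0.458, 0.234, 0.1528]
eef_rot: [0.695, 0.718, -0.015, -0.021]
ft_force: [-0.9, 0.5, -4.5]
width: 0.0135
[0.45796572 0.23395325 0.15282089] 91.83848797511614 [-0.05056576  0.00772508 -0.99869086] [-0.00994194 -0.25742352  0.0276005 ]
```

The lid is off (-4.5 N, its weight). I'm raising it a little more and carrying it to the mat.

```bash
python3 -m jog '[[0,0,-0.8,0,1],[0,0,-1,0,1],[-0.5,0,-1,0,1],[-1,-0.1,-0.5,0,1],[-1.5,-0.1,-0.2,0,1],[-2,-0.1,0,0,1],[-2.5,-0.1,0,0,1],[-2.5,-0.1,0,0,1],[-2.5,-0.1,0,0,1],[-2.5,-0.1,0,0,1]]' 50
python3 - <<'E'
from h import *
s=r.read_state(); x=R.from_quat(s['eef_rot']).as_matrix(); print(s['ee_pos'], np.degrees(np.arctan2(x[1,0],x[0,0])),x[:,2],totool(np.array([.4526,-.2613,.17])-s['ee_pos']),s['joint_positions'])
E
```

```text
time: 21.35
ee_pos: [0.4571, 0.0777, 0.1929]
eef_rot: [0.694, 0.72, -0.013, -0.02]
ft_force: [-0.5, -0.5, -4.7]
width: 0.0134
[0.45711255 0.07768957 0.1928576 ] 92.10968974431893 [-0.04757378  0.00840473 -0.99883237] [-33.88084675  -1.60526128   2.01964763] [ 0.68998527  0.14502057 -0.99499266  1.86362246  0.10488672  1.2434826
 -0.30170834]
```

```bash
python3 -m jog '[[-2.5,0,0,0,1],[-2.5,-0.1,0,0,1],[-2.5,-0.1,0,0,1],[-2.5,-0.1,0,0,1],[-2.5,-0.1,0,0,1],[-2.5,-0.1,0,0,1],[-2.5,-0.1,0,0,1],[-2.5,-0.1,0,0,1],[-2.5,-0.1,0,0,1],[-2.5,-0.1,0,0,1]]' 50
python3 - <<'E'
from h import *
s=r.read_state(); x=R.from_quat(s['eef_rot']).as_matrix(); print(s['ee_pos'], np.degrees(np.arctan2(x[1,0],x[0,0])),x[:,2],totool(np.array([.4526,-.2613,.15])-s['ee_pos']),s['joint_positions'])
E
```

```text
time: 22.35
ee_pos: [0.4512, -0.1902, 0.1949]
eef_rot: [0.696, 0.718, -0.015, -0.018]
ft_force: [0.8, 0.4, -5.3]
width: 0.0135
[ 0.45117978 -0.19017524  0.19492121] 91.75092094616092 [-0.04569362  0.00383549 -0.99894814] [-7.13691474  0.12765465  4.45362696] [ 1.0152885   0.17431756 -0.7772709   1.80888591  0.13591341  1.25621416
  0.22832114]
```

```bash
python3 -m jog '[[-1.8,0,0.5,-0.03,1],[-1.5,0,1,-0.03,1],[-1.2,0,1,-0.03,1],[-0.9,0,1,-0.03,1],[-0.6,0,1,-0.03,1],[-0.4,0,0.5,-0.03,1],[-0.2,0,0,0,1],[0,0,0,0,1],[0,0,0,0,1],[0,0,0,0,1]]' 50
python3 - <<'E'
from h import *
s=r.read_state(); x=R.from_quat(s['eef_rot']).as_matrix(); print(s['ee_pos'], np.degrees(np.arctan2(x[1,0],x[0,0])),x[:,2],totool(np.array([.4526,-.2613,.0545])-s['ee_pos']))
b=shot('side','s5.png'); a=shot('top','t5.png'); cv2.imwrite('pics/st5.png',np.hstack([b['pixels'][60:300,240:480],a['pixels'][180:420,270:510]])[:,:,::-1])
E
```

```text
time: 23.35
ee_pos: [0.4481, -0.2683, 0.1458]
eef_rot: [0.632, 0.775, -0.013, -0.019]
ft_force: [0.0, 0.2, -4.9]
width: 0.0136
[ 0.4480508  -0.26834469  0.14582681] 101.60538620157926 [-0.04527277  0.00306852 -0.99896995] [0.48777358 0.98643515 9.10484051]
```

View pics/st5.png

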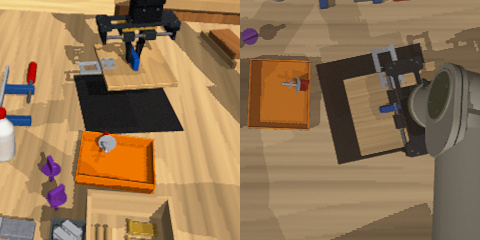

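The lid hangs level over the mat and is lined up with it. The pin is still in the tray at about (292,85) in the top part. I'm lowering most of the way.

```bash
python3 -m jog '[[0.5,1.0,0.5,0,1],[0,0,1,0,1],[0,0,1,0,1],[0,0,1,0,1],[0,0,1,0,1],[0,0,1,0,1],[0,0,0.8,0,1],[0,0,0.6,0,1],[0,0,0.3,0,1],[0,0,0,0,1]]' 50
python3 - <<'E'
from h import *
s=r.read_state(); x=R.from_quat(s['eef_rot']).as_matrix(); print(s['ee_pos'],x[:,2],totool(np.array([.4526,-.2613,.0545])-s['ee_pos']))
E
```

```text
time: 24.45
ee_pos: [0.4537, -0.2595, 0.0658]
eef_rot: [0.631, 0.775, -0.013, -0.02]
ft_force: [0.2, -0.4, -4.7]
width: 0.0134
[ 0.45368125 -0.25948275  0.06577365] [-0.04673607  0.00448964 -0.99889718] [-0.17170958 -0.09203764  1.13035893]
```

```bash
python3 -m jog '[[-0.1,0,0.1,0,1],[0,0,0.1,0,1],[0,0,0.1,0,1],[0,0,0.1,0,1],[0,0,0.1,0,1],[0,0,0.1,0,1],[0,0,0.1,0,1],[0,0,0,0,1],[0,0,0,0,1],[0,0,0,0,1]]' 50
```

```text
time: 25.45
ee_pos: [0.4545, -0.2611, 0.0596]
eef_rot: [0.631, 0.775, -0.013, -0.018]
ft_force: [-0.5, 0.6, -4.7]
width: 0.0136
```

```bash
python3 -m jog '[[0,0,0.08,0,1],[0,0,0.08,0,1],[0,0,0.08,0,1],[0,0,0.08,0,1],[0,0,0,0,1],[0,0,0,0,1],[0,0,0,0,1],[0,0,0,0,1],[0,0,0,0,1],[0,0,0,0,1]]' 50
```

```text
time: 26.45
ee_pos: [0.4544, -0.2611, 0.0562]
eef_rot: [0.631, 0.775, -0.013, -0.018]
ft_force: [0.1, -0.1, -4.1]
width: 0.0135
```

```bash
python3 -m jog '[[0,0,0.06,0,1],[0,0,0.06,0,1],[0,0,0.06,0,1],[0,0,0,0,1],[0,0,0,0,1],[0,0,0,0,1],[0,0,0,0,1],[0,0,0,0,1],[0,0,0,0,1],[0,0,0,0,1]]' 50
```

```text
time: 27.45
ee_pos: [0.4544, -0.2611, 0.0555]
eef_rot: [0.631, 0.775, -0.013, -0.018]
ft_force: [-1.6, 1.3, 0.6]
width: 0.0137
```

The mat now carries the weight (force went from -4.7 to about 0). I'm easing the grip, then opening and withdrawing.

```bash
python3 -m jog '[[0,0,0,0,1],[0,0,0,0,1],[0,0,0,0,1],[0,0,0,0,1],[0,0,0,0,0.8],[0,0,0,0,0.7],[0,0,0,0,0.5],[0,0,0,0,0.3],[0,0,0,0,0],[0,0,0,0,0]]' 5
python3 -m jog '[[0,0,0,0,0],[0,0,0,0,0],[0,0,0,0,0],[0,0,-1,0,0],[0,0,-2,0,0],[0,0,-3,0,0],[0,0,-3,0,0],[0,0,-3,0,0],[0,0,-3,0,0],[0,0,-2,0,0]]' 5
python3 -m jog '[[2,0,-3,0,0],[3,0,-3,0,0],[3,0,-1,0,0],[3,2,0,0,0],[3,2,0,0,0],[3,2,0,0,0],[3,2,0,0,0],[3,2,0,0,0],[1,1,0,0,0],[0,0,0,0,0]]' 5
python3 - <<'E'
from h import *
s=r.read_state(); print(s['ee_pos'],s['ft_force'])
b=shot('side','s6.png'); a=shot('top','t6.png'); cv2.imwrite('pics/st6.png',cv2.resize(np.hstack([b['pixels'][60:300,240:480],a['pixels'][180:420,270:510]])[:,:,::-1],(800,400)))
for c,z,roi in((a,.058,(360,240,460,330)),(b,.05,(320,120,430,195))):
    im=cv2.cvtColor(c['pixels'],cv2.COLOR_RGB2HSV); x0,y0,x1,y1=roi; m=cv2.inRange(im,(100,130,50),(125,255,255))[y0:y1,x0:x1]
    cs,_=cv2.findContours(m,0,2); q=max(cs,key=cv2.contourArea)+np.array([x0,y0]); (u,v),wh,an=cv2.minAreaRect(q); print((u,v),wh,onz(c,u,v,z))
E
```

```text
time: 28.45
ee_pos: [0.456, -0.2619, 0.0563]
eef_rot: [0.631, 0.775, -0.013, -0.016]
ft_force: [0.1, -0.2, -0.5]
width: 0.0493
time: 29.45
ee_pos: [0.462, -0.2603, 0.234]
eef_rot: [0.631, 0.776, -0.013, -0.018]
ft_force: [-0.4, -1.0, -0.6]
width: 0.0871
time: 30.45
ee_pos: [0.5255, 0.0085, 0.317]
eef_rot: [0.631, 0.776, -0.012, -0.011]
ft_force: [0.0, -0.3, 0.5]
width: 0.087
[0.52552284 0.00850145 0.31696467] [ 0.00226125 -0.31522996  0.47967852]
(415.54107666015625, 281.69842529296875) (4.963836193084717, 38.056087493896484) [ 0.45429631 -0.2607201   0.058     ]
(364.75, 147.75) (27.195585250854492, 7.905693531036377) [ 0.45520795 -0.25108977  0.05      ]
```

View pics/st6.png

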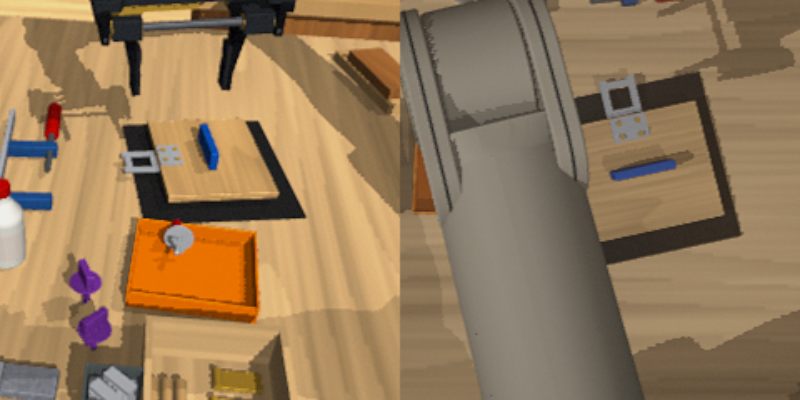

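The lid lies flat on the mat, about 2 mm off its middle. The pin is in the tray, the bystanders are untouched and the arm is clear.

```bash
python3 -c "
from bench import r
print(r.close_job(), r.read_state()['time'])"
```

```text
the job is handed in; nothing more can be done
the job is handed in; nothing more can be done
```

The job is done and handed in at about 30 s of the 72 s allowed; the hand-in gives no verdict.

- **Pin:** I gripped the steel pin's red wing and turned it clockwise in small steps, with light tugs in between. The highest tug I read was 19 N. It came free at about 35° and I drew it out with no force showing. It lies on its side in the orange tray, with the wing about 61 mm from the tray's middle (limit 73 mm).
- **Lid:** I lifted it level and lowered it slowly until the mat took its weight, then let go. From above, the handle is about 2 mm from the middle of the mat and the lid looks flat. The side view put it about 10 mm off along y, but at an assumed height; both are well inside the 50 mm limit.
- **Last checks:** The wrist force was near zero and the gripper was open and well clear. The clamp and bottle looked untouched in the last views, which caught only part of them and of the brush; I did not measure their positions.
- **Not as planned:** The tool had drifted about 2.6° off vertical by the time I gripped the lid, with no visible effect on how it was placed.

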